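Push a carton down the guide lane to its stop

TASK

The packed carton stands a little askew in front of the open end of the guide lane on the bench. Using only the fingertips or the outside of the fingers, push it straight and then down between the two rails until it stands squarely up against the end stop, with neither the carton nor the robot ever touching either rail. Only push the carton along the bench, never lift or tip it, and leave the small things standing about where they are.

Things in the scene. Friction and masses are not known exactly. Their poses are not given: they have to be found in the camera images.
- carton: Loose closed brown cardboard carton, pale tape along its top, 0.18 to 0.35 kg, 100 mm long (own x), 90 wide (own y), 60 high. Origin: centre of its underside; x points roughly into the lane, z up. Starts 100 to 120 mm outside the mouth (its centre), up to 25 mm off the centre line and turned up to 0.3 rad from it.
- lane: Fixed guide lane: two parallel aluminium rails on the bare bench and an end stop. Origin on the bench at the middle of the open mouth; x points into the lane along its centre line (roughly to the robot's right), y left of that, z up. Rails' inner faces at y = -57 and +57 mm: 12 mm free on each side of the carton. Rails run from x = 0 to 180 mm.
- stop_face (a point): Middle of the end stop's face (two round rubber pads on a 32 mm high steel plate), 16 mm above the bench, at x = 180 mm in the lane. A carton against it has its centre at x = 130 mm. A fixed bar lamp hangs 490 mm above the bench behind the far rail (world x 0.58 to 0.63, y below 0.05): draw back out of the lane before rising.
- left_rail: Rail on the lane's +y side (the side away from the robot), 12 mm thick, 25 mm high (screw heads 2 mm above), 180 mm long, with a rounded end at the mouth. Same origin and axes as the lane.
- right_rail: Rail on the lane's -y side (the side near the robot), same as the other. Same origin and axes as the lane.
- roll: Loose bystander: white label roll lying flat, 59 mm across, 30 mm high, beyond the rail far from the robot. Origin at the centre of its underside.
- lens: Loose bystander: black loupe standing upright, 39 mm across, 37 mm high, beyond the lane's end stop. Origin at the centre of its underside.
- red_cap: Loose bystander: red screw cap with a nipple, 38 mm across, 34 mm high, beyond the lane's end stop. Origin at the centre of its underside.

How it is judged:
By the outcome, as a careful person would: the job done as asked, in the order asked, and still so for the second after the job is handed in, with the robot touching nothing.
It also fails if it takes over 72 s, if anything falls off the work surface, if the arm or the gripper's body presses on something with over 40 N, if the wrist force passes 120 N, or if a joint passes its speed limit or range.

ROBOT

A 6-joint arm with a two-finger parallel gripper is mounted at the origin on a cart in front of the work surface, level with it; the furniture and walls round the work are solid. World frame = base frame: x ahead of the robot, y to its left, z up, the work surface at z = 0. Lengths are in m, angles in degrees, forces in N, time in s.
With the tool pointing down it reaches from about 0.4 to 0.825 m from the base axis. Payload 7 kg.
Tool frame: the origin (TCP) lies between the finger pads; the fingertips stand ctrl.tip_extent ahead of it and the grasp point (between the pads) lies 2 mm behind it (ctrl.tip_extent is the distance from the TCP to the fingertips, in m); z points along the fingers, y is the direction in which the jaws open and shut (so a half turn about z gives the same grasp; the last joint's range is limited). The gripper opens to 88 mm and grips with 3 to 60 N. Pads are 19 mm wide; open, the fingers measure 130 mm over their backs; the gripper's body (78 mm by 193 mm) begins 47 mm behind the grasp point.
Start: joints at [88.356, 20.546, 0.682, 0, -70.136, -16.507], TCP at [0.21, 0.641, 0.244] pointing down, gripper open.
Joint ranges: [-176.03, 176.03], [-82.01, 121.73], [-58.28, 71.71], [-173.87, 95.51], [-174.79, -0.11], [-173.66, 173.66]. Speed limits (degrees/s): [136.94, 136.94, 172.46, 180, 180, 180].

INTERFACE

Orientations are given as [roll, pitch, yaw] about the fixed x, y, z axes, in that order (R = Rz(yaw) Ry(pitch) Rx(roll)).
In Python, from plant import ctrl gives the robot as it stands.
- The arm moves only by the shell command python3 -m handwheel 'ROWS' [OPENING]. ROWS is JSON, a list of rows, each a list of 6 numbers: the shift along the tool's x, y, z in m, then the turn, a rotation vector about the tool's x, y, z in rad. In form: [[dx, dy, dz, ax, ay, az], ...]. A call has 1 to 8 rows; each row is the pose to reach, as a shift and turn from the pose commanded when the call began, along the tool's axes at that moment; what a row does not reach only later rows make up. A row lasts 1/8 s, in which the tool goes at most 62.5 mm and 10.7 degrees, less where a joint would pass 70% of its speed; a pose out of reach is approached as far as the arm can. A call with a gripper value outside its range is refused whole. OPENING is the closure, from -1 (fully open) to 1 (shut), so that 0 is half open, set as the call begins (- or left out, the last holds). The fingers move at their own pace and stop on an object; the grip force is fixed at half the most. Time passes only in rows, so rows that repeat a pose let the fingers close. It gives the time, the measured TCP pose, the force and the opening at its end, in the units of the state.
- ctrl.get_obs(): the state, without advancing time (a new reading comes with each control period).
- ctrl.snapshot(name): name is "scene" or "top"; returns a dict with "img" (480x640x3 uint8, blue, green, red), "fx", "fy", "cx", "cy" (pixels), "R" (3x3) and "t" (3): a world point X has camera coordinates R X + t. Camera axes: x right, y down, z forward; pixel columns grow to the right and rows downward; lengths in m; the calibration is good to about 2 mm. A picture is of the moment at which its call begins. There is no depth.
- ctrl.close_job(): hands the job in, once; it reports no verdict.
The state is a dict: "clock": time; "joint_pos": joint angles; "qvel": joint speeds; "tau": joint torques, N m; "tool_pos": TCP position; "orientation": TCP orientation; "force": force on the tool from outside, world axes, zero at the start; "moment": the same for the moment, N m; "opening": finger opening in m.
Only numpy, scipy, OpenCV 4.12 (cv2) and the standard library are available. Lean on these libraries where they do the work, as an engineer would, in place of code of your own. Each camera call takes 0.05 s, during which the arm holds its last target.

## Working session

There is one attempt and no reset: what is moved stays moved. The work goes in short steps, Python scripts to look and compute and a shell command to move; the robot and the scene stay as the last step left them, time stands still between calls to the robot, and variables do not carry over. Pictures are saved under pics/ and viewed, and the job is handed in when it is done.

```bash
ls; mkdir -p pics
python3 - <<'E'
from plant import ctrl
import cv2,json
print(ctrl.tip_extent); print(ctrl.get_obs())
import numpy as np
for n in("scene","top"):
    s=ctrl.snapshot(n); cv2.imwrite(f"pics/{n}0.png",s["img"]); 
    np.savez(f"pics/{n}0.npz",**s)
    R=np.array(s["R"]);print(n,s["fx"],s["fy"],s["cx"],s["cy"],R.round(3).tolist(),(-R.T@s["t"]).round(3))
E
```

```text
pics
0.017
{'clock': 0.0, 'joint_pos': array([ 8.83554668e+01,  2.05910143e+01,  6.35462061e-01, -2.06210847e-02,
       -7.01357398e+01, -1.65089147e+01]), 'qvel': array([-0.00964742, -0.0382361 , -0.07279195,  0.04220291,  0.02214463,
        0.03755482]), 'tau': array([ 7.31876244e-04, -5.82722676e+01,  2.93048984e+01,  6.99690118e+00,
        7.00510878e-03, -1.74358020e-04]), 'tool_pos': array([0.2101595 , 0.64097791, 0.24263866]), 'orientation': array([ 1.79906962e+02, -7.35839561e-03, -1.81604644e+01]), 'force': array([ 0.01215212, -0.11533552, -0.07706414]), 'moment': array([ 0.01971255,  0.02103641, -0.02989832]), 'opening': 0.08729397708021829}
scene 500.98497379856656 500.98497379856656 315.3512753190579 240.66745911877769 [[0.874, -0.485, 0.001], [-0.376, -0.678, -0.631], [0.307, 0.552, -0.775]] [ 0.321 -0.456  0.708]
top 544.0525824958511 544.0525824958511 323.78024371349625 240.7376213573471 [[-0.042, -0.999, -0.001], [-0.976, 0.041, -0.216], [0.216, -0.008, -0.976]] [0.355 0.056 1.075]
```

View pics/scene0.png

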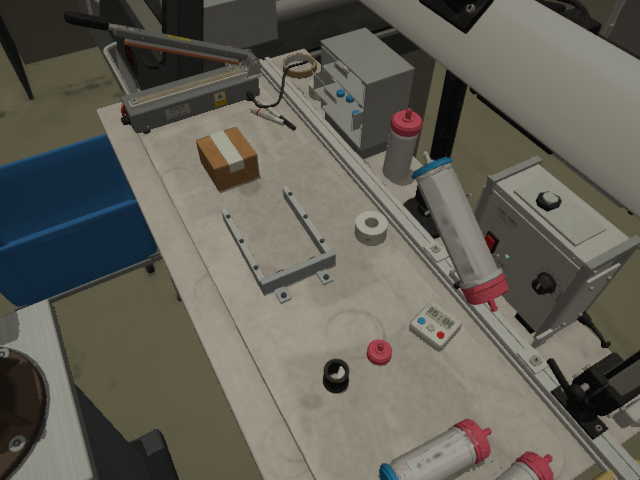

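View pics/top0.png

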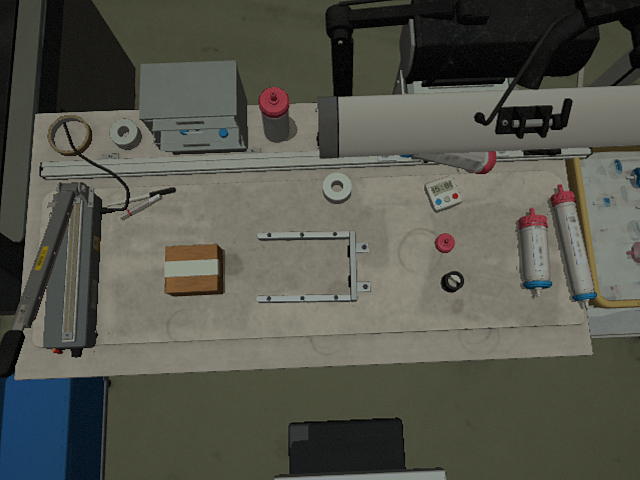

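The scene view shows the carton at about (228,158). The lane's mouth ends are at about (225,212) and (287,190), and its stop is near (300,272). In the top view the carton is at (193,270), with the rails at rows 237 and 299 from column 259 to 352. The heat sealer stands behind the carton at columns 45–100. Next I'll zoom in to measure.

Run:
```python
import cv2
a=cv2.imread("pics/top0.png")[220:315,150:380];cv2.imwrite("pics/topz.png",cv2.resize(a,None,fx=3.4,fy=3.4,interpolation=cv2.INTER_CUBIC))
a=cv2.imread("pics/scene0.png")[115:310,185:345];cv2.imwrite("pics/scz.png",cv2.resize(a,None,fx=3,fy=3,interpolation=cv2.INTER_CUBIC))
```

```text
(no output)
```

View pics/topz.png

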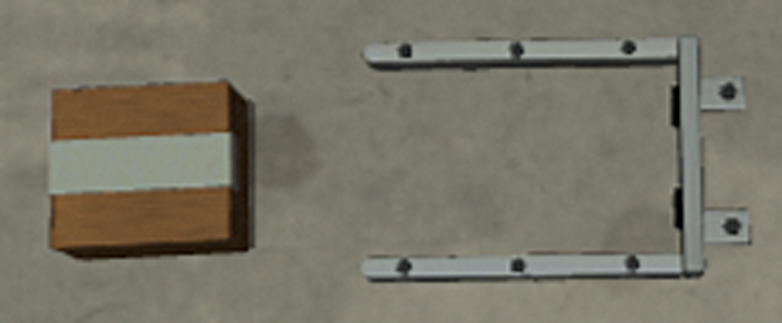

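View pics/scz.png

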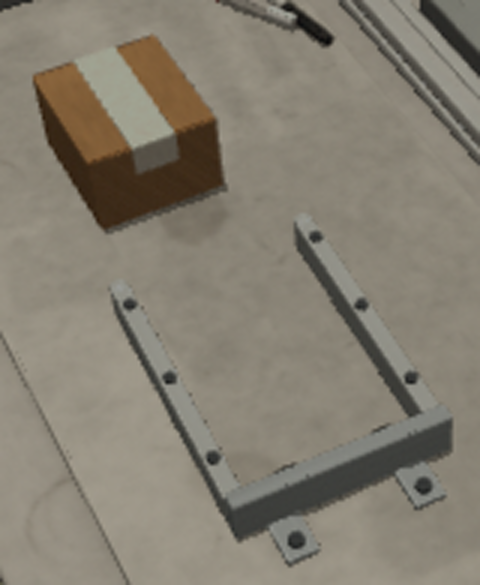

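The zooms show the carton's lit top face with its tape, and six dark screw heads on the rails. All of these are good features to triangulate.

```bash
cat > h.py <<'E'
import numpy as np,cv2
def ray(s,p):
    R=np.array(s["R"]);c=-R.T@np.array(s["t"])
    d=R.T@np.array([(p[0]-s["cx"])/s["fx"],(p[1]-s["cy"])/s["fy"],1.]);return c,d
def onz(s,p,z):
    c,d=ray(s,p);return c+d*(z-c[2])/d[2]
def tri(s1,p1,s2,p2):
    P=[]
    for s in(s1,s2):
        K=np.array([[s["fx"],0,s["cx"]],[0,s["fy"],s["cy"]],[0,0,1]]);P.append(K@np.c_[np.array(s["R"]),np.array(s["t"])])
    X=cv2.triangulatePoints(P[0],P[1],np.array(p1,float).reshape(2,1),np.array(p2,float).reshape(2,1))[:,0];return X[:3]/X[3]
def dark(s,p,r=4):
    g=cv2.cvtColor(s["img"],cv2.COLOR_BGR2GRAY).astype(float);u,v=int(round(p[0])),int(round(p[1]))
    w=g[v-r:v+r+1,u-r:u+r+1];t=(w.min()+np.median(w))/2;m=np.clip(t-w,0,None)
    m*=np.hypot(*np.mgrid[-r:r+1,-r:r+1])<=r-.5
    y,x=np.mgrid[v-r:v+r+1,u-r:u+r+1];return np.array([(m*x).sum(),(m*y).sum()])/m.sum()
def carton(s,roi,vmin):
    hsv=cv2.cvtColor(s["img"],cv2.COLOR_BGR2HSV);x0,y0,x1,y1=roi
    m=np.zeros(hsv.shape[:2],np.uint8);m[y0:y1,x0:x1]=cv2.inRange(hsv,(5,90,vmin),(25,255,255))[y0:y1,x0:x1]
    m=cv2.morphologyEx(m,cv2.MORPH_OPEN,np.ones((3,3),np.uint8))
    cs,_=cv2.findContours(m,cv2.RETR_EXTERNAL,cv2.CHAIN_APPROX_NONE)
    cs=[c for c in cs if cv2.contourArea(c)>30]
    h=cv2.convexHull(np.vstack(cs))
    for e in np.arange(1,8,.25):
        q=cv2.approxPolyDP(h,e,True)[:,0]
        if len(q)<=4:break
    return q.astype(float),m
E
python3 - <<'E'
from h import *
T=dict(np.load("pics/top0.npz"));S=dict(np.load("pics/scene0.npz"))
tp=[(269,234.7),(302,234.7),(335,234),(269,298),(302.4,298),(336,297.3)]
sp=[(290.3,194),(305.3,216.3),(322,241),(228.3,216),(241.3,241),(256,267.3)]
for a,b in zip(tp,sp):
    a2,b2=dark(T,a,3),dark(S,b,3);print(a2.round(1),b2.round(1),tri(T,a2,S,b2).round(4),onz(T,a2,.026).round(4),onz(S,b2,.026).round(4))
for n,s,roi in(("t",T,(150,230,230,305)),("s",S,(185,115,265,195))):
    h=cv2.cvtColor(s["img"],cv2.COLOR_BGR2HSV)
    for p in ([(180,252),(180,288),(200,296),(222,270),(193,268)] if n=="t" else [(205,150),(245,145),(220,185),(205,168),(225,150)]):print(p,h[p[1],p[0]])
    q,m=carton(s,roi,110);print(n,q.tolist(),[onz(s,p,.06).round(4).tolist() for p in q])
E
```

```text
[269.1 234.8] [289.6 193.6] [0.604  0.1545 0.0257] [0.6036 0.1545 0.026 ] [0.6042 0.1542 0.026 ]
[301.9 234.4] [304.9 216.2] [0.602  0.0895 0.0257] [0.6017 0.0895 0.026 ] [0.6022 0.0892 0.026 ]
[334.7 233.7] [321.3 240.9] [0.6005 0.0247 0.025 ] [0.6004 0.0247 0.026 ] [0.5999 0.024  0.026 ]
[268.7 298.1] [227.7 216.2] [0.4785 0.1578 0.0258] [0.4783 0.1579 0.026 ] [0.4788 0.1577 0.026 ]
[302.  297.9] [240.9 240.9] [0.4763 0.0936 0.0245] [0.4759 0.0935 0.026 ] [0.4763 0.0924 0.026 ]
[335.9 297. ] [255.3 267.5] [0.4747 0.028  0.0254] [0.4748 0.028  0.026 ] [0.4743 0.0276 0.026 ]
(180, 252) [ 15 142 115]
(180, 288) [ 16 147 113]
(200, 296) [ 24  34 121]
(222, 270) [ 15 180  34]
(193, 268) [ 43  27 149]
t [[216.0, 289.0], [166.0, 291.0], [167.0, 247.0], [215.0, 245.0]] [[0.4954, 0.2528, 0.06], [0.4956, 0.3464, 0.06], [0.5798, 0.3463, 0.06], [0.5799, 0.2548, 0.06]]
(205, 150) [ 15 142 129]
(245, 145) [ 15 145 130]
(220, 185) [ 15 153  60]
(205, 168) [ 15 153  55]
(225, 150) [ 32  27 161]
s [[254.0, 154.0], [213.0, 167.0], [197.0, 140.0], [236.0, 127.0]] [[0.5786, 0.2529, 0.06], [0.4952, 0.2568, 0.06], [0.4967, 0.3462, 0.06], [0.581, 0.3463, 0.06]]
```

```bash
cat >> h.py <<'E'
from scipy.spatial.transform import Rotation as Ro
M=np.array([.542,.181]);D=np.array([-.0282,-.9996]);L=np.array([.9996,-.0282])
def lane(x,y): return M+x*D+y*L
def tolane(p): v=np.array(p[:2])-M;return np.array([v@D,v@L])
def plan(o,pos,yaw):
    R0=Ro.from_euler("xyz",o["orientation"],degrees=True);R1=Ro.from_euler("xyz",[180,0,yaw],degrees=True)
    return (R0.inv().apply(np.array(pos)-o["tool_pos"])).round(4),(R0.inv()*R1).as_rotvec().round(4)
E
python3 - <<'E'
from h import *
from plant import ctrl
T=dict(np.load("pics/top0.npz"));S=dict(np.load("pics/scene0.npz"))
print("handle",tri(T,(8,340),S,(70,17)),tri(T,(70,195),S,(250,60)))
c=np.array([.5378,.3001]);print("carton lane",tolane(c))
for n,s,roi in(("t",T,(150,230,230,305)),("s",S,(185,115,265,195))):
    q,m=carton(s,roi,95)
    P=np.array([onz(s,p,.06) for p in q]);print(q.tolist(),P.mean(0),[tolane(p).round(4).tolist() for p in P])
o=ctrl.get_obs()
p=lane(-.119,-.0076-.045-.035);print(p)
print(plan(o,[p[0],p[1],.244],-1.6))
E
```

```text
handle [0.38434267 0.50995752 0.27573875] [0.68956204 0.52609332 0.0820648 ]
carton lane [-0.11893392 -0.00755694]
[[216.0, 289.0], [165.0, 292.0], [166.0, 247.0], [216.0, 244.0]] [0.53770708 0.30055343 0.06      ] [[-0.0705, -0.0486], [-0.1658, -0.0529], [-0.1682, 0.0332], [-0.073, 0.0377]]
[[254.0, 155.0], [213.0, 167.0], [197.0, 140.0], [236.0, 127.0]] [0.5375764  0.29989027 0.06      ] [[-0.0702, 0.0334], [-0.0745, -0.0489], [-0.1638, -0.05], [-0.1664, 0.0344]]
[0.45779084 0.30242272]
(array([ 0.3408,  0.2446, -0.0009]), array([ 1.50e-03,  1.00e-04, -2.89e-01]))
```

The sealer's raised handle end triangulates to about (0.38, 0.51, 0.28), which is near the straight path. I'll rise well above it before travelling.

```bash
python3 -m handwheel '[[0,0,-0.04,0,0,0],[0,0,-0.09,0,0,0],[0,0,-0.14,0,0,0],[0.03,0.02,-0.16,0,0,-0.05],[0.07,0.05,-0.16,0,0,-0.1],[0.115,0.08,-0.16,0,0,-0.15],[0.16,0.115,-0.16,0,0,-0.2],[0.205,0.147,-0.16,0,0,-0.25]]' 0.1
python3 - <<'E'
from h import *
from plant import ctrl
o=ctrl.get_obs();print(o["joint_pos"].round(1),o["orientation"])
p=lane(-.119,-.0076-.045-.035);print(plan(o,[p[0],p[1],.24],-1.6))
E
```

```text
clock: 1.1
tool_pos: [0.3599, 0.4361, 0.4034]
orientation: [180.0, 0.0, -3.7]
force: [1.4, 1.2, 0.2]
opening: 0.0393
[ 70.3   6.6   2.7  -0.  -86.1  16. ] [ 1.79980486e+02  1.20657457e-02 -3.71601387e+00]
(array([0.1064, 0.127 , 0.1634]), array([ 0.0003,  0.0002, -0.0369]))
```

```bash
python3 -m handwheel '[[0.035,0.042,0,0,0,-0.037],[0.07,0.085,0,0,0,-0.037],[0.106,0.127,0,0,0,-0.037],[0.106,0.127,0.05,0,0,-0.037],[0.106,0.127,0.1,0,0,-0.037],[0.106,0.127,0.15,0,0,-0.037],[0.106,0.127,0.2,0,0,-0.037],[0.106,0.127,0.25,0,0,-0.037]]'
python3 - <<'E'
from h import *
from plant import ctrl
o=ctrl.get_obs()
p=lane(-.119,-.0076-.045-.035);print(plan(o,[p[0],p[1],.028],-1.6),o["force"].round(2))
for n in("scene","top"):
    s=ctrl.snapshot(n); cv2.imwrite(f"pics/{n}1.png",s["img"])
E
```

```text
clock: 2.1
tool_pos: [0.4563, 0.3037, 0.152]
orientation: [-180.0, 0.0, -1.7]
force: [0.9, 0.4, 0.4]
opening: 0.0393
(array([0.0015, 0.0013, 0.124 ]), array([-0.    ,  0.0001, -0.002 ])) [0.86 0.38 0.38]
```

View pics/scene1.png

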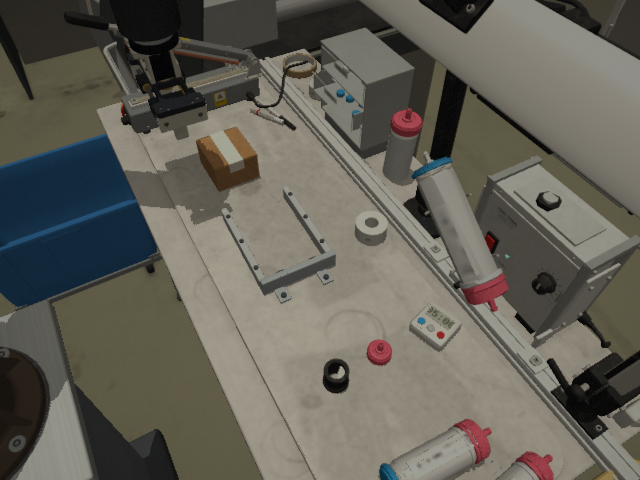

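View pics/top1.png

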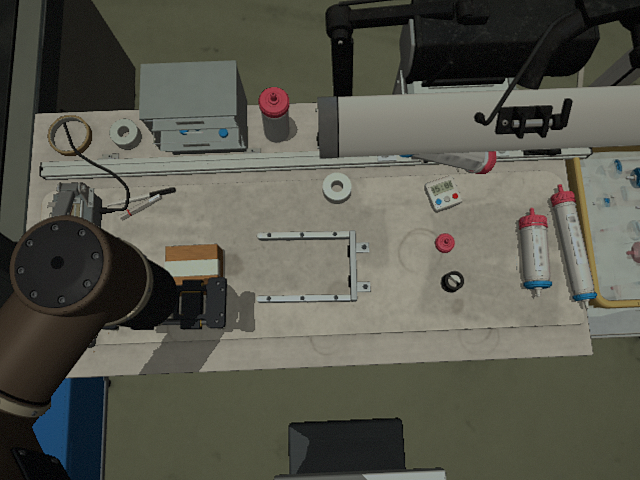

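The gripper hangs beside the carton's near face, at about (200,300) in the top view and (180,115) in the scene view, clear of the sealer. Next I'll lower it.

```bash
python3 -m handwheel '[[0,0,0.04,0,0,0],[0,0.001,0.08,0,0,0],[0,0.001,0.105,0,0,0],[0,0.001,0.118,0,0,0],[0,0.001,0.122,0,0,0],[0,0.001,0.122,0,0,0]]'
python3 - <<'E'
from h import *
from plant import ctrl
o=ctrl.get_obs();print(tolane(o["tool_pos"]),o["force"])
for n in("scene","top"):
    s=ctrl.snapshot(n); x,y=(100,40) if n=="scene" else (130,220); cv2.imwrite(f"pics/{n}2.png",cv2.resize(s["img"][y:y+180,x:x+200],None,fx=3,fy=3))
E
```

```text
clock: 2.95
tool_pos: [0.4571, 0.3036, 0.0326]
orientation: [-179.9, -0.1, -1.7]
force: [0.1, 0.6, 0.8]
opening: 0.0396
[-0.12019958 -0.08833724] [0.123349   0.61472824 0.76580511]
```

View pics/scene2.png

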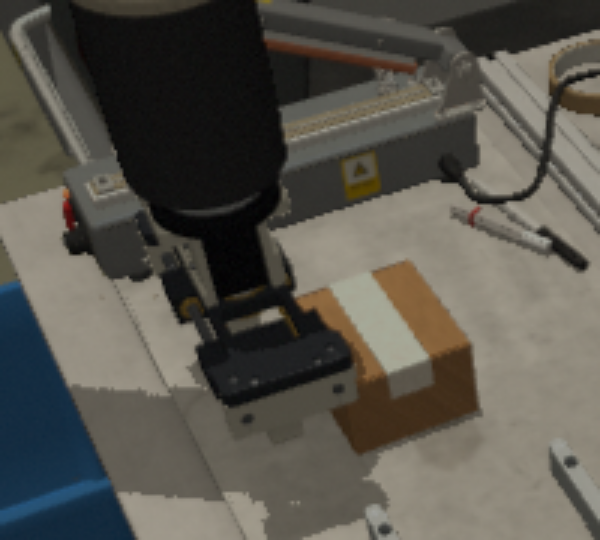

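View pics/top2.png

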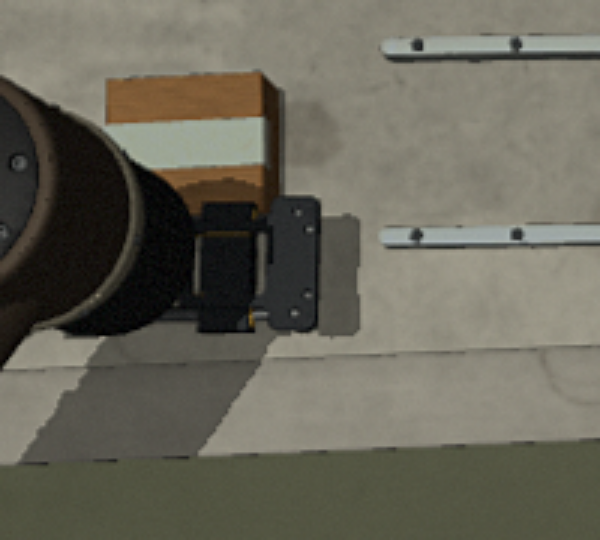

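The pictures show the fingers down beside the near face, at about (185,310) in the top view. The body clears the top of the carton. Next is a slow sideways push.

```bash
python3 -m handwheel '[[0.006,0,0.003,0,0,0],[0.012,0,0.005,0,0,0],[0.018,0,0.005,0,0,0],[0.021,0,0.005,0,0,0],[0.024,0,0.005,0,0,0],[0.027,0,0.005,0,0,0],[0.03,0,0.005,0,0,0]]'
python3 - <<'E'
from h import *
from plant import ctrl
o=ctrl.get_obs();print(tolane(o["tool_pos"]),o["force"])
s=ctrl.snapshot("scene");q,m=carton(s,(215,115,290,195),95)
h=cv2.cvtColor(s["img"],cv2.COLOR_BGR2HSV)
for p in q:print(p,tolane(onz(s,p,.06)).round(4))
cv2.imwrite("pics/s3.png",cv2.resize(s["img"][40:220,100:300],None,fx=3,fy=3))
E
```

```text
clock: 3.92
tool_pos: [0.4865, 0.3022, 0.0265]
orientation: [180.0, 0.0, -1.7]
force: [-0.3, 0.3, -1.2]
opening: 0.0394
[-0.11955409 -0.05884538] [-0.30955001  0.30465574 -1.19126242]
[228. 130.] [-0.1649  0.0163]
[239. 127.] [-0.1636  0.0398]
[256. 154.] [-0.0711  0.038 ]
[245. 158.] [-0.0702  0.0146]
```

View pics/s3.png

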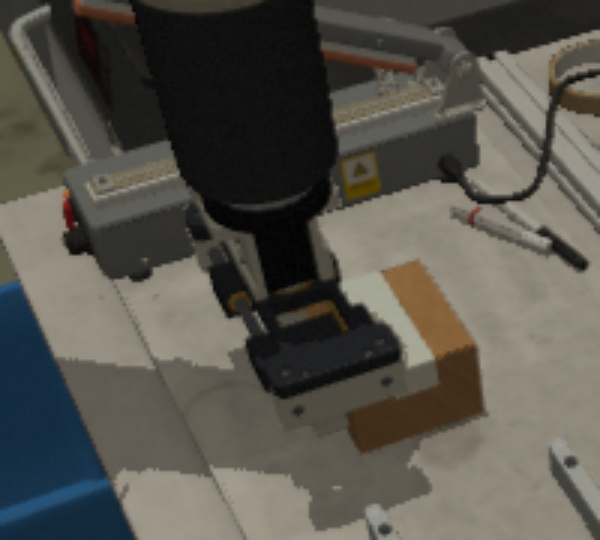

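The carton has moved about 4 mm. It needs about another 4 mm, then I'll withdraw and look.

```bash
python3 -m handwheel '[[0.002,0,0,0,0,0],[0.004,0,0,0,0,0],[0.0045,0,0,0,0,0],[0.0,0,0,0,0,0],[-0.02,0,0,0,0,0],[-0.04,0,0,0,0,0],[-0.05,0,-0.02,0,0,0],[-0.05,0,-0.07,0,0,0]]'
python3 -m handwheel '[[-0.01,0,-0.06,0,0,0],[-0.02,0.0,-0.1,0,0,0],[-0.02,0,-0.1,0,0,0]]'
python3 - <<'E'
from h import *
from plant import ctrl
o=ctrl.get_obs();print(tolane(o["tool_pos"]),o["force"])
for n,roi in(("top",(150,225,230,305)),("scene",(185,115,290,195))):
    s=ctrl.snapshot(n);q,m=carton(s,roi,95)
    for p in q:print(p,tolane(onz(s,p,.06)).round(4))
    cv2.imwrite(f"pics/{n}4.png",s["img"]);np.savez(f"pics/{n}4.npz",**s)
p=lane(-.215,0);print(plan(o,[p[0],p[1],.19],-91.6))
E
```

```text
clock: 4.97
tool_pos: [0.4342, 0.3023, 0.0954]
orientation: [179.8, 0.2, -1.7]
force: [0.7, 1.7, -0.1]
opening: 0.0391
clock: 5.35
tool_pos: [0.4168, 0.3058, 0.2004]
orientation: [-179.6, -0.3, -1.6]
force: [-0.0, 0.3, -0.5]
opening: 0.0394
[-0.12124318 -0.12868264] [-0.03737948  0.2917748  -0.54332612]
[218. 241.] [-0.0694  0.0435]
[216. 285.] [-0.0707 -0.0411]
[165. 286.] [-0.1664 -0.0416]
[169. 241.] [-0.163   0.0448]
[259. 154.] [-0.0684  0.0432]
[217. 166.] [-0.0736 -0.0412]
[202. 138.] [-0.1651 -0.0391]
[242. 127.] [-0.1607  0.0453]
(array([ 0.1286, -0.0937,  0.0115]), array([-8.3000e-03,  1.4000e-03,  1.5703e+00]))
```

View pics/top4.png

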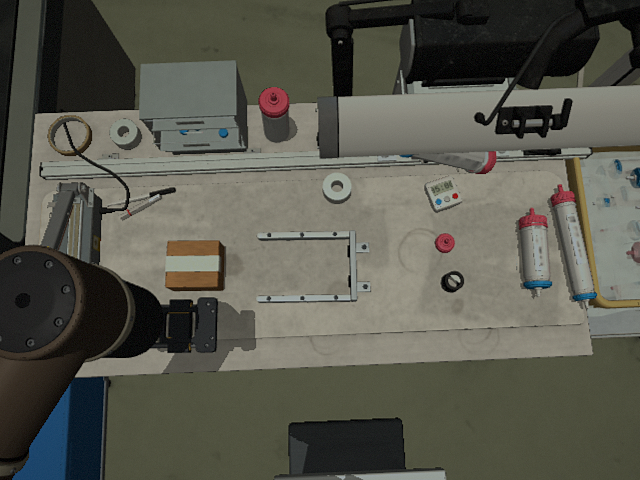

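View pics/scene4.png

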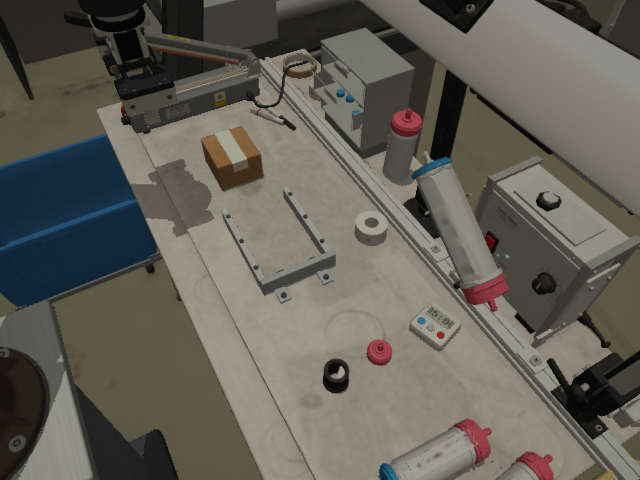

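The carton is now square, with its centre 1.5–2 mm left of the centre line; its edges in lane y are about +44 and −41 mm in both views. I'll turn the gripper a quarter here and then go round behind the carton.

```bash
python3 -m handwheel '[[0.0,0,0,0,0,0.18],[0.0,0,0,0,0,0.36],[0.0,0,0,0,0,0.54],[0.02,0,0,0,0,0.72],[0.04,0,0,0,0,0.9],[0.06,0,0,0,0,1.08],[0.08,0,0,0,0,1.26],[0.1,0,0,0,0,1.44]]'
python3 -m handwheel '[[0,0,0,0,0,0.13],[0,0,0,0,0,0.13]]'
python3 - <<'E'
from h import *
from plant import ctrl
o=ctrl.get_obs();print(tolane(o["tool_pos"]),o["joint_pos"].round(1),o["force"])
p=lane(-.215,.001);print(plan(o,[p[0],p[1],.026],-91.6))
E
```

```text
clock: 6.45
tool_pos: [0.5165, 0.3006, 0.1943]
orientation: [179.8, -0.1, -84.6]
force: [0.4, 0.6, -0.0]
opening: 0.0394
clock: 6.7
tool_pos: [0.516, 0.3006, 0.1945]
orientation: [179.9, -0.1, -91.6]
force: [0.0, 0.0, 0.1]
opening: 0.0392
[-0.11880971 -0.02933392] [ 48.9  15.5 -13.3  -0.  -61.4 -50.6] [0.04642103 0.03336964 0.09893026]
(array([-0.0966, -0.0307,  0.1682]), array([ 0.0024, -0.0025, -0.0007]))
```

```bash
python3 -m handwheel '[[-0.03,-0.01,0,0,0,0],[-0.06,-0.02,0,0,0,0],[-0.09,-0.0305,0,0,0,0],[-0.096,-0.0305,0.02,0,0,0],[-0.096,-0.0305,0.05,0,0,0],[-0.096,-0.0305,0.07,0,0,0]]'
python3 - <<'E'
from h import *
from plant import ctrl
o=ctrl.get_obs();print(tolane(o["tool_pos"]),o["force"])
p=lane(-.215,.001);print(plan(o,[p[0],p[1],.026],-91.6))
for n in("top","scene"):
    s=ctrl.snapshot(n);cv2.imwrite(f"pics/{n}5.png",s["img"][:300] if n=="scene" else s["img"][150:])
E
```

```text
clock: 7.45
tool_pos: [0.5482, 0.395, 0.1233]
orientation: [179.8, -0.1, -91.5]
force: [-1.1, 0.0, 0.8]
opening: 0.0395
[-2.14109824e-01  1.81647888e-04] [-1.12433668  0.01571537  0.77179433]
(array([-0.0011, -0.0011,  0.0973]), array([ 0.0027, -0.0026,  0.0012]))
```

View pics/scene5.png

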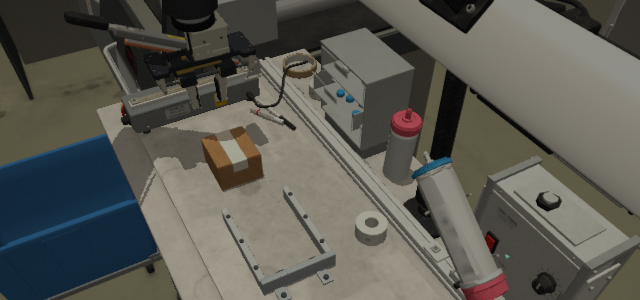

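View pics/top5.png

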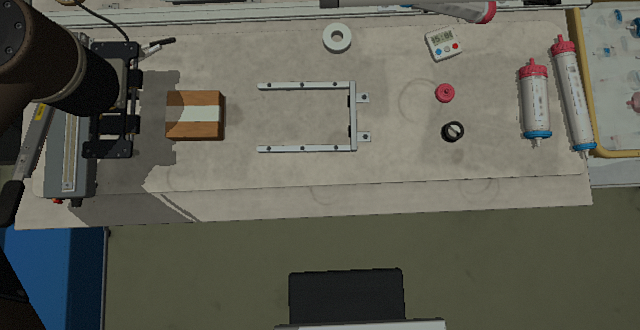

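The gripper stands between the sealer, whose right edge is at column 98, and the carton, whose rear is at column 165. There's about 5 cm of room, so I'll lower it.

```bash
python3 -m handwheel '[[0,0,0.03,0,0,0],[0,0,0.06,0,0,0],[0,0,0.085,0,0,0],[0,0,0.095,0,0,0],[0,0,0.097,0,0,0],[0,0,0.097,0,0,0]]'
python3 - <<'E'
from h import *
from plant import ctrl
o=ctrl.get_obs();print(tolane(o["tool_pos"]),o["force"])
p=lane(-.185,.001);print(plan(o,[p[0],p[1],.026],-91.6))
for n in("top","scene"):
    s=ctrl.snapshot(n);cv2.imwrite(f"pics/{n}6.png",cv2.resize(s["img"][0:220,80:300] if n=="scene" else s["img"][180:340,40:380],None,fx=2.3,fy=2.3))
E
```

```text
clock: 8.3
tool_pos: [0.5502, 0.3968, 0.0306]
orientation: [-179.9, 0.1, -91.6]
force: [0.0, 0.0, 0.1]
opening: 0.0397
[-0.21589803  0.00213096] [0.03807845 0.00748757 0.09364371]
(array([0.0309, 0.0011, 0.0046]), array([-0.001 ,  0.001 , -0.0006]))
```

View pics/scene6.png

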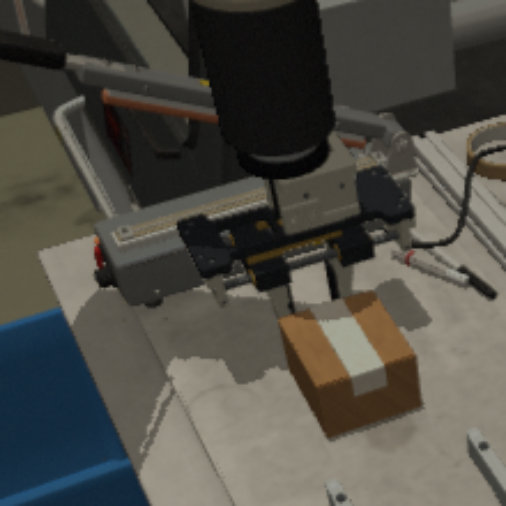

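View pics/top6.png

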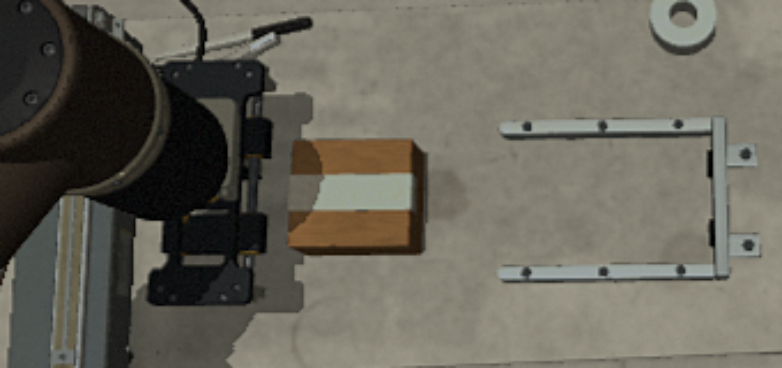

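```bash
python3 -m handwheel '[[0.01,0.001,0.003,0,0,0],[0.02,0.001,0.004,0,0,0],[0.03,0.001,0.004,0,0,0],[0.036,0.001,0.004,0,0,0],[0.041,0.001,0.004,0,0,0],[0.046,0.001,0.004,0,0,0],[0.051,0.001,0.004,0,0,0],[0.056,0.001,0.004,0,0,0]]'
python3 -m handwheel '[[0.006,0,0,0,0,0],[0.012,0,0,0,0,0],[0.018,0,0,0,0,0],[0.024,0,0,0,0,0],[0.030,0,0,0,0,0],[0.036,0,0,0,0,0],[0.036,0,0,0,0,0]]'
python3 - <<'E'
from h import *
from plant import ctrl
o=ctrl.get_obs();print(tolane(o["tool_pos"]),o["force"])
for n,roi in(("top",(150,225,330,305)),("scene",(185,115,320,240))):
    s=ctrl.snapshot(n);q,m=carton(s,roi,95)
    for p in q:print(p,tolane(onz(s,p,.06)).round(4))
    cv2.imwrite(f"pics/{n}7.png",cv2.resize(s["img"][60:300,140:360] if n=="scene" else s["img"][200:340,100:400],None,fx=2.4,fy=2.4))
E
```

```text
clock: 9.4
tool_pos: [0.5473, 0.3404, 0.0257]
orientation: [-180.0, 0.0, -91.6]
force: [1.3, 1.2, 0.5]
opening: 0.0397
clock: 10.28
tool_pos: [0.5458, 0.3034, 0.0254]
orientation: [180.0, -0.1, -91.7]
force: [1.0, -0.1, -0.1]
opening: 0.0396
[-0.12244798  0.00031252] [ 0.96889438 -0.09652125 -0.06589443]
[248. 240.] [-0.0121  0.0447]
[247. 285.] [-0.0125 -0.0419]
[210. 286.] [-0.0819 -0.0428]
[224. 240.] [-0.0579  0.0453]
[270. 171.] [-0.0147  0.0425]
[228. 186.] [-0.0136 -0.0422]
[217. 164.] [-0.0789 -0.0393]
[263. 158.] [-0.0542  0.0454]
```

View pics/scene7.png

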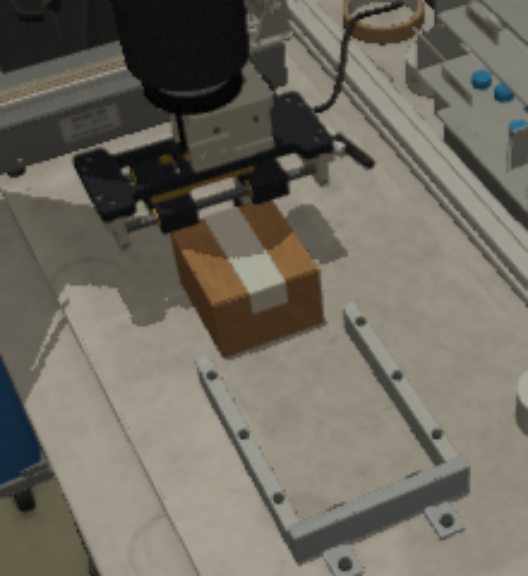

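View pics/top7.png

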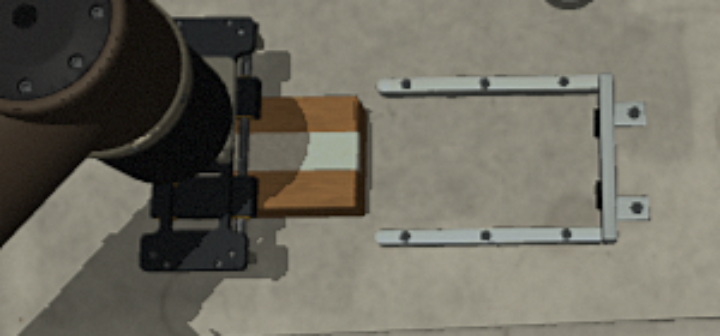

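The carton is square and within 2 mm of the centre line just outside the mouth. In the top view its front is at column 248 and the mouth is at 257. I'll carry on into the lane.

```bash
python3 -m handwheel '[[0.007,0,0,0,0,0],[0.014,0,0,0,0,0],[0.021,0,0,0,0,0],[0.028,0,0,0,0,0],[0.035,0,0,0,0,0],[0.042,0,0,0,0,0],[0.049,0,0,0,0,0],[0.056,0,0,0,0,0]]'
python3 -m handwheel '[[0.007,0,0,0,0,0],[0.014,0,0,0,0,0],[0.021,0,0,0,0,0],[0.028,0,0,0,0,0],[0.034,0,0,0,0,0],[0.034,0,0,0,0,0]]'
python3 - <<'E'
from h import *
from plant import ctrl
o=ctrl.get_obs();print(tolane(o["tool_pos"]),o["force"])
for n,roi in(("top",(150,225,380,305)),("scene",(185,115,340,280))):
    s=ctrl.snapshot(n);q,m=carton(s,roi,95)
    for p in q:print(p,tolane(onz(s,p,.06)).round(4))
    cv2.imwrite(f"pics/{n}8.png",cv2.resize(s["img"][100:320,160:360] if n=="scene" else s["img"][200:340,160:400],None,fx=2.6,fy=2.6))
E
```

```text
clock: 11.38
tool_pos: [0.5445, 0.248, 0.0256]
orientation: [-180.0, 0.0, -91.7]
force: [0.5, 0.6, -0.3]
opening: 0.0396
clock: 12.12
tool_pos: [0.5434, 0.2138, 0.0256]
orientation: [180.0, -0.0, -91.7]
force: [-0.3, -0.1, -0.2]
opening: 0.0392
[-0.03281576  0.00047426] [-0.32194409 -0.05976947 -0.19196433]
[295. 284.] [ 0.0776 -0.0412]
[258. 285.] [ 0.0081 -0.0421]
[271. 240.] [0.0319 0.0441]
[294. 239.] [0.0759 0.0455]
[292. 203.] [0.0789 0.0433]
[247. 219.] [ 0.0773 -0.0423]
[234. 193.] [ 0.0082 -0.039 ]
[282. 186.] [0.0319 0.0456]
```

View pics/scene8.png

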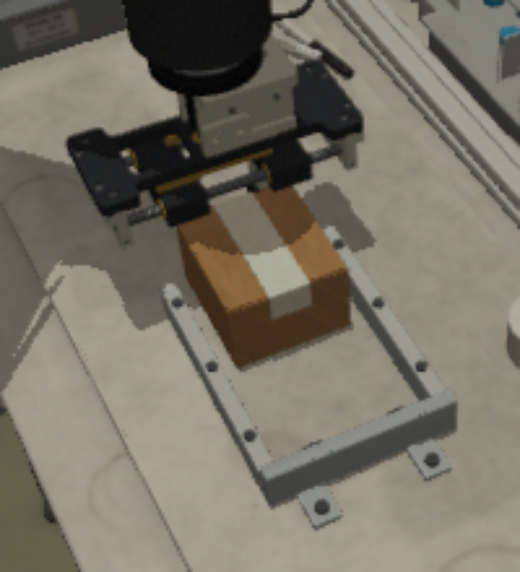

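View pics/top8.png

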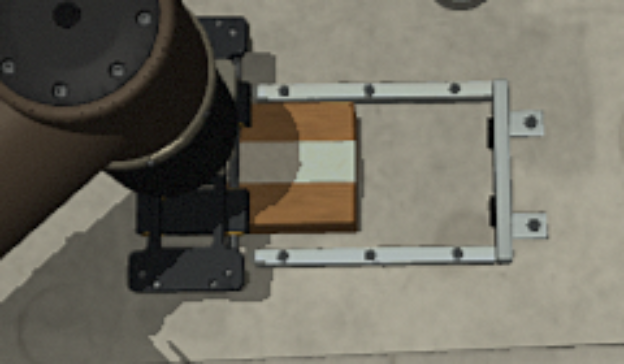

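The carton is inside the lane with gaps on both sides; its edges in lane y are about +45 and −42 mm. I'll keep going and slow down near the stop.

```bash
python3 -m handwheel '[[0.007,0,0,0,0,0],[0.014,0,0,0,0,0],[0.021,0,0,0,0,0],[0.028,0,0,0,0,0],[0.035,0,0,0,0,0],[0.042,0,0,0,0,0],[0.049,0,0,0,0,0],[0.056,0,0,0,0,0]]'
python3 -m handwheel '[[0.007,0,0,0,0,0],[0.014,0,0,0,0,0],[0.02,0,0,0,0,0],[0.026,0,0,0,0,0],[0.03,0,0,0,0,0],[0.032,0,0,0,0,0],[0.032,0,0,0,0,0]]'
python3 - <<'E'
from h import *
from plant import ctrl
o=ctrl.get_obs();print(tolane(o["tool_pos"]),o["force"])
for n,roi in(("top",(150,225,380,305)),("scene",(185,115,340,280))):
    s=ctrl.snapshot(n);q,m=carton(s,roi,95)
    for p in q:print(p,tolane(onz(s,p,.06)).round(4))
    cv2.imwrite(f"pics/{n}9.png",cv2.resize(s["img"][120:320,170:360] if n=="scene" else s["img"][210:320,210:400],None,fx=2.9,fy=2.9))
E
```

```text
clock: 13.22
tool_pos: [0.542, 0.1581, 0.0256]
orientation: [-180.0, 0.0, -91.7]
force: [-0.8, 2.3, 1.3]
opening: 0.0391
clock: 14.1
tool_pos: [0.5407, 0.1261, 0.0254]
orientation: [180.0, -0.0, -91.7]
force: [-0.2, 0.4, 0.7]
opening: 0.0398
[0.05490576 0.00026189] [-0.1727004   0.3579194   0.70823864]
[341. 284.] [ 0.164  -0.0424]
[305. 285.] [ 0.0964 -0.0433]
[317. 239.] [0.1199 0.0449]
[341. 240.] [0.1657 0.0423]
[314. 237.] [0.1665 0.0421]
[268. 255.] [ 0.1659 -0.042 ]
[252. 226.] [ 0.0961 -0.0408]
[303. 218.] [0.1198 0.0448]
```

View pics/scene9.png

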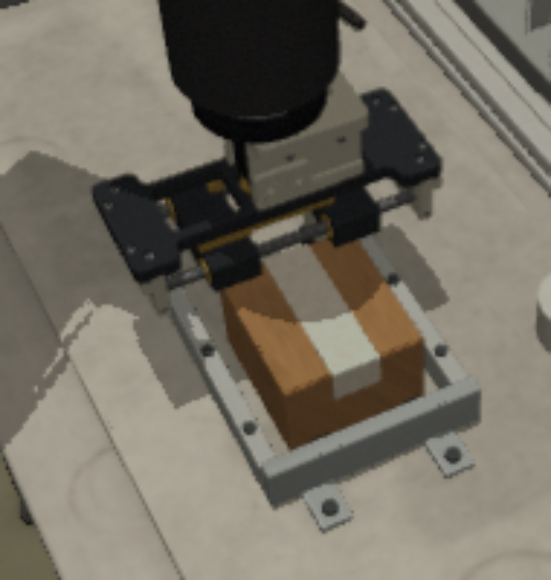

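View pics/top9.png

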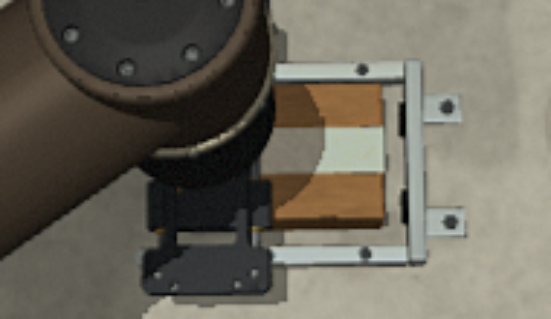

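About 12–15 mm remain, and the carton is still square and centred. Now small steps while I watch the force.

```bash
python3 -m handwheel '[[0.003,0,0,0,0,0],[0.006,0,0,0,0,0],[0.009,0,0,0,0,0],[0.011,0,0,0,0,0],[0.011,0,0,0,0,0]]'
python3 -m handwheel '[[0.001,0,0,0,0,0],[0.002,0,0,0,0,0],[0.002,0,0,0,0,0]]'
```

```text
clock: 14.82
tool_pos: [0.5406, 0.1152, 0.0256]
orientation: [180.0, -0.0, -91.7]
force: [-0.9, 0.0, -0.6]
opening: 0.0393
clock: 15.2
tool_pos: [0.5407, 0.1135, 0.0256]
orientation: [-180.0, 0.0, -91.7]
force: [0.9, 0.7, -0.2]
opening: 0.0394
```

```bash
python3 -m handwheel '[[0.001,0,0,0,0,0],[0.001,0,0,0,0,0]]'; python3 -m handwheel '[[0.001,0,0,0,0,0],[0.001,0,0,0,0,0]]'
```

```text
clock: 15.45
tool_pos: [0.5407, 0.1134, 0.0257]
orientation: [-180.0, 0.1, -91.7]
force: [-1.4, 6.1, 1.1]
opening: 0.0395
clock: 15.7
tool_pos: [0.5408, 0.1134, 0.0259]
orientation: [-179.9, 0.1, -91.7]
force: [-5.2, 11.5, 1.7]
opening: 0.0396
```

Contact: the tool stops at y = 0.1134 and the force rises to about 11 N. I'll look before letting go.

Run:
```python
from h import *
from plant import ctrl
o=ctrl.get_obs();print(tolane(o["tool_pos"]),o["force"],o["moment"])
for n,roi in(("top",(150,225,380,305)),("scene",(185,115,340,280))):
    s=ctrl.snapshot(n);q,m=carton(s,roi,95)
    for p in q:print(p,tolane(onz(s,p,.06)).round(4))
    cv2.imwrite(f"pics/{n}10.png",cv2.resize(s["img"][180:310,210:360] if n=="scene" else s["img"][220:315,250:380],None,fx=4,fy=4,interpolation=cv2.INTER_CUBIC))
```

```text
[0.0676433  0.00067177] [-5.23041601 11.45640062  1.73195209] [ 4.00355401  1.65154093 -0.08648993]
[347. 284.] [ 0.1753 -0.0425]
[313. 284.] [ 0.1114 -0.0417]
[323. 239.] [0.1314 0.0447]
[347. 239.] [0.1773 0.0441]
[318. 242.] [0.1792 0.043 ]
[270. 259.] [ 0.1748 -0.0425]
[256. 232.] [ 0.1116 -0.0401]
[306. 223.] [0.1325 0.0442]
```

View pics/scene10.png

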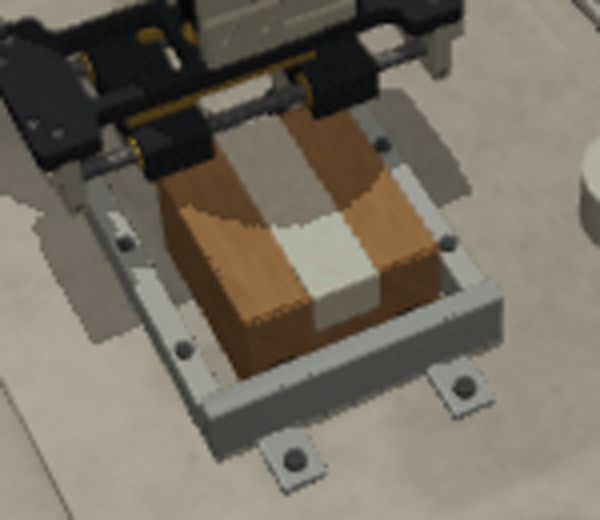

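View pics/top10.png

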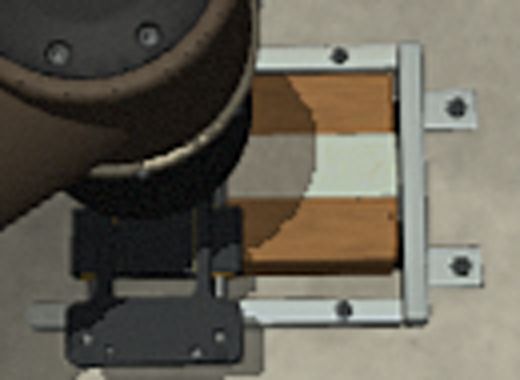

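The carton's front is against both pads in both views, with clear gaps to the rails. I'll relax, draw straight back out of the lane, then rise and check.

```bash
python3 -m handwheel '[[-0.002,0,0,0,0,0],[-0.004,0,0,0,0,0],[-0.008,0,0,0,0,0],[-0.02,0,0,0,0,0],[-0.04,0,0,0,0,0],[-0.065,0,0,0,0,0],[-0.09,0,0,0,0,0],[-0.115,0,0,0,0,0]]'
python3 -m handwheel '[[-0.03,0,0,0,0,0],[-0.06,0,0,0,0,0],[-0.08,0,0,0,0,0],[-0.08,0,-0.03,0,0,0],[-0.08,0,-0.07,0,0,0],[-0.1,0.0,-0.11,0,0,0],[-0.12,0.0,-0.13,0,0,0],[-0.12,0,-0.13,0,0,0]]'
python3 - <<'E'
from h import *
from plant import ctrl
o=ctrl.get_obs();print(tolane(o["tool_pos"]),o["force"])
for n,roi in(("top",(240,225,380,305)),("scene",(185,150,340,280))):
    s=ctrl.snapshot(n);q,m=carton(s,roi,95)
    np.savez(f"pics/{n}11.npz",**s)
    for p in q:print(p,tolane(onz(s,p,.06)).round(4))
    cv2.imwrite(f"pics/{n}11f.png",s["img"])
    cv2.imwrite(f"pics/{n}11.png",cv2.resize(s["img"][180:310,210:360] if n=="scene" else s["img"][220:315,250:380],None,fx=4,fy=4,interpolation=cv2.INTER_CUBIC))
E
```

```text
clock: 16.8
tool_pos: [0.5438, 0.2287, 0.0255]
orientation: [-180.0, 0.0, -91.6]
force: [0.2, -0.1, 0.5]
opening: 0.0394
clock: 17.8
tool_pos: [0.548, 0.3485, 0.1575]
orientation: [-179.9, 0.2, -91.6]
force: [-0.4, -0.6, -0.1]
opening: 0.0393
[-0.16763604  0.0012663 ] [-0.37389884 -0.58335486 -0.09226791]
[348. 283.] [ 0.1772 -0.0407]
[296. 284.] [ 0.0795 -0.0412]
[296. 239.] [0.0797 0.0454]
[347. 239.] [0.1773 0.0441]
[317. 241.] [0.1765 0.0426]
[270. 259.] [ 0.1748 -0.0425]
[249. 220.] [ 0.0811 -0.0401]
[294. 204.] [0.0827 0.0454]
```

View pics/scene11.png

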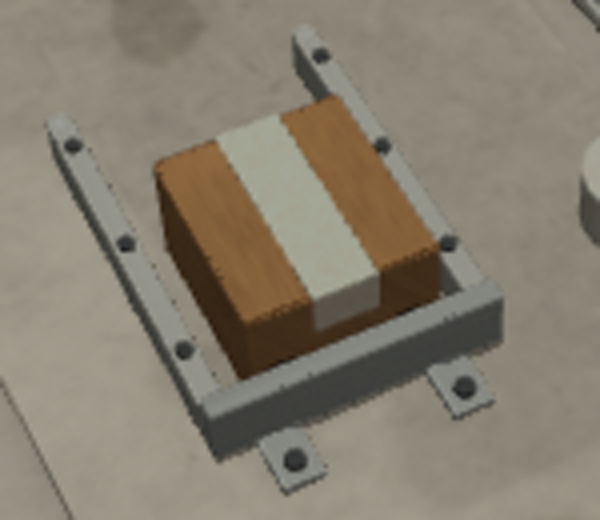

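View pics/top11.png

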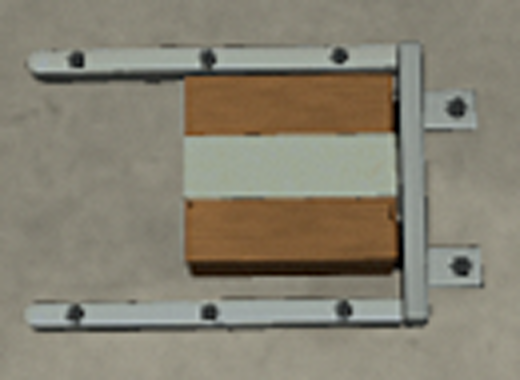

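View pics/top11f.png

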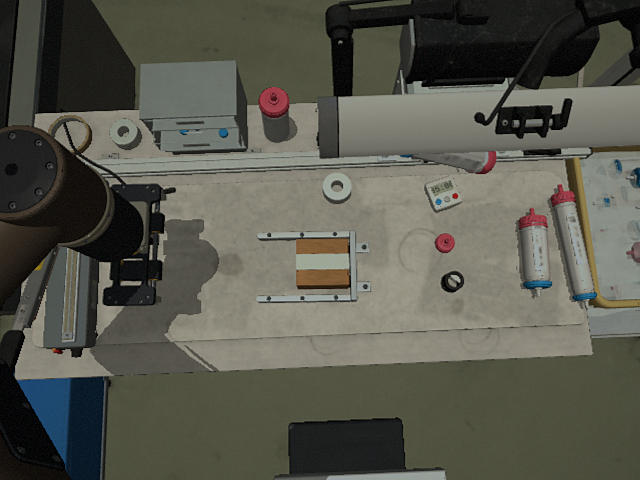

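Run:
```python
from h import *
T=dict(np.load("pics/top0.npz"));S=dict(np.load("pics/scene0.npz"));T2=dict(np.load("pics/top11.npz"))
g=cv2.cvtColor(T["img"],cv2.COLOR_BGR2GRAY)
for v in(248,250,252,278,280,282,265):print(v,g[v,343:358])
for p in[(347.6,250),(348.2,281)]:print("pad face",[tolane(onz(T,p,z)).round(4).tolist() for z in(.016,.025)])
for p in[(256.3,236),(256.3,298)]:print("mouth",tolane(onz(T,p,.025)).round(4))
g=cv2.cvtColor(T2["img"],cv2.COLOR_BGR2GRAY);
h=cv2.cvtColor(T2["img"],cv2.COLOR_BGR2HSV)
for v in(245,265,280):print(v,g[v,290:301],g[v,343:358],h[v,343:354,1])
print(tolane(onz(T2,(295.5,262),.06)),tolane(onz(T2,(348.5,262),.06)))
```

```text
248 [115 116 122 131  75   7   1 125 140 137 132 137 106 129 138]
250 [119 117 122 130  70   9   0 120 141 136 135 134 110 133 140]
252 [120 122 124 132  68   0   0 118 139 137 136 131 108  80  73]
278 [124 127 128 130 111  45   0  29 134 145 135 135 134  83 115]
280 [123 123 123 128 108  41   1  10 134 142 136 132 135  88 111]
282 [114 116 116 118 129  66   4   1 129 144 136 134 133  90 122]
265 [117 116 118 117 120 124  86  91 138 141 134 136 124  98 123]
pad face [[0.18, 0.0315], [0.1795, 0.0297]]
pad face [[0.1797, -0.0305], [0.1793, -0.0318]]
mouth [-0.0007  0.0605]
mouth [ 0.001  -0.0625]
245 [133 136 136 135 134 139 103  94  99 103 100] [ 92  94  94  97  76  52  14 132 153 147 144 149  96 136 153] [150 148 143 148 168  95  17  13  11  12  12]
265 [134 129 131 130 131 134 159 164 162 160 162] [161 161 159 162 163 170 110  97 148 153 148 146 135 107 133] [23 15 25 26 24 23 27 13 15 13 10]
280 [122 126 126 128 128 133  99  98 106 108 106] [ 91  97 100  98 101  90  37  11 143 157 149 145 149  97 125] [149 145 143 144 140 159 177 136  12  11  10]
[0.07865648 0.0007579 ] [ 0.17907713 -0.00061487]
```

The carton's front edge is at lane x = 179 mm and the pad faces are at 179.7 mm, so they agree within a millimetre. It's square and clear of both rails, and the small things haven't moved, so I'll hand the job in.

Run:
```python
from plant import ctrl
o=ctrl.get_obs();print(o["clock"],o["force"].round(2))
ctrl.close_job()
```

```text
17.9 [-0.75 -0.56 -0.41]
the job is handed in; nothing more can be done
```

The carton is down the lane and squarely against the end stop, and I handed the job in at 17.9 s with the arm drawn back and raised clear. No verdict was reported.

- **Moves:** I nudged the carton about 9 mm sideways with two fingertips on its near face, which centred and straightened it. Then I went behind it and pushed it with both fingertips until it met the stop. I drew straight back out of the lane before rising.
- **Against the stop:** The tool stopped moving as the force rose to about 12 N. In the last top view the carton's front edge is at lane x = 179 mm and the pad faces are at 179.7 mm, which agree within my measuring error.
- **Square and clear of the rails:** In the last top view the front corners agree to 0.1 mm and the rear corners to 0.2 mm. The scene view differed by up to 2 mm, about one pixel. The carton sits about 2 mm left of the centre line, leaving roughly 10 mm on the far side and 14 mm on the near side. I saw no contact with a rail in any picture.
- **Sideways force:** While pressing on the stop, the force reading also showed about 5 N sideways. I put it down to friction and the arm's give, but did not test that.
- **Small things:** The roll, loupe and red cap look unmoved in the last top view, compared by eye only.

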